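Load-test a slide-on battery pack at the third step of the spring-return switch

TASK

Test the cordless-tool battery pack under full load: set it on the tester's bay, slide it along the rail, contact end first, fully home until the latch clicks, and let go of it. Only then turn the spring-return load switch clockwise past its first two clicks to the third (three pips) and hold it there against its spring; leave the switch at rest until the pack is latched, because the contacts must not mate under load, and do not disturb the things lying around. Finish while still holding the switch at the third step: it flies back to rest when let go.

Things in the scene. Friction and masses are not known exactly. Their poses are not given: they have to be found in the camera images.
- tester: Battery load tester, 190 (x) x 230 (y) mm, screwed down. Origin: centre of its underside on the bench; +x from its front to its back, z up. y = 0 to 115: open bay, a flat deck 30 mm high with a T-rail along x at y = 55. y = -115 to -8: console 55 mm high, the switch knob at x = -30, y = -62; behind it (x = 35 to 89) a finned block 85 mm high.
- rail_mouth (a point): Open front end of the T-rail, on its centre line at deck height (tester x = 13, y = 55, z = 30 mm). Flange 36.6 mm wide, underside 6.2 and top 12.5 mm above the deck; its nose tapers to 25 x 2.4 mm over the first 14 mm. The deck in front of it (108 mm long in -x) is bare: the pack can be set down there and pushed in +x. Axes as the tester's.
- shoe_home (a point): Where the pack's origin lies when fully home, on the deck (tester x = 29, y = 55, z = 30 mm); axes as the tester's, the pack's x along this x. Its leading face then touches the rear block (x = 75 to 95, 68 mm above the bench, with a black release button up to 77 mm). Set down clear of the rail, the pack's origin is at least 65 mm in front (-x) of this point.
- pack: Grey and black slide-on battery pack, 92 (x) x 56 (y) x 47 (z) mm, 0.25 to 0.5 kg, lying right way up on the bench left or right of the tester. Origin: centre of its underside; +x to its leading end (three dark contact slots; the trailing end has four tiny clear lenses). Grip the flat sides across y. Play on the rail: 1.7 mm sideways each way and upward; enters up to 4 mm off sideways.
- latch (a joint): Sprung latch tooth in the rail, moving down (m): 0 = up, about 0.002 to 0.004 while the pack's leading end rides over it over the last 25 mm or so (push 3 to 12 N), back within 0.001 of 0 with a click when the pack is home; then the pack can draw back only about 1.5 mm. The black button on the rear block moves with it and would release the pack.
- load_switch (a joint): Spring-return load switch, rad turned clockwise seen from above: 0 = rest (long white mark), clicks at about 0.4 (one pip), 0.8 (two pips) and 1.2 (three pips, the third step), end stop at 1.28. The spring always drives it back to 0: about 0.07 N m at rest, 0.2 at the third step, up to 0.25 going over a click.
- knob: Black pointer knob on a vertical axis: round skirt 50 mm across up to 67 mm above the bench; on it an upright grip bar 58 (x) x 13 (y) mm, from 67 to 94 mm above the bench. Origin: on the axis at the console top (z = 55 mm); +x along the bar to the pointer end (aluminium line), at rest 0.6 rad counter-clockwise of the tester's +x, at the third step 0.6 rad clockwise of it.
- knob_grip (a point): Point to grip on the knob: on its axis, 85 mm above the bench, 9 mm below the top of the bar. Axes as the knob's; pinch the bar across y (13 mm) from above and turn about this axis.
- screw_box: Bystander: carton of screws, 68 x 96 x 46 mm, on the other side of the tester from the pack. Origin: centre of its underside. Not to be moved.
- sanding_block: Bystander: cork sanding block, 64 x 111 x 30 mm, behind left. Origin: centre of its underside. Not to be moved.
- pliers: Bystander: pliers lying flat, 170 x 63 x 12 mm, behind right. Origin: centre of its underside. Not to be moved.

How it is judged:
On the way, in this order (a step that is already met when the one before it is completed fails the run):
1. the pack is fully home on the rail, the latch tooth has sprung up, the fingers have let go of it and the switch is still at rest (x of pack in the frame of shoe_home between -0.003 and 0.003 m and y of pack in the frame of shoe_home between -0.003 and 0.003 m and z of pack in the frame of shoe_home between -0.003 and 0.003 m and angle between the x axis of pack and the x axis of shoe_home, either way round below 0.06 rad and value of joint latch below 0.001 m and contact force between the fingers and pack below 0.3 N and value of joint load_switch below 0.15 rad), for 0.2 s.
2. the switch is held at its third step (value of joint load_switch above 1.1 rad), for 0.5 s.
At the end, for the whole second after the job is handed in: The pack lies within 3 mm of its home place on the rail in every direction and within 0.06 rad of straight, latch tooth up (within 1 mm), not touched by the fingers; the switch stands still above 1.1 rad (third step), held by the fingers with more than 1 N on the knob (x of pack in the frame of shoe_home between -0.003 and 0.003 m and y of pack in the frame of shoe_home between -0.003 and 0.003 m and z of pack in the frame of shoe_home between -0.003 and 0.003 m and angle between the x axis of pack and the x axis of shoe_home, either way round below 0.06 rad and value of joint latch below 0.001 m and contact force between the fingers and pack below 0.3 N and value of joint load_switch above 1.1 rad and velocity of joint load_switch between -0.1 and 0.1 rad/s and contact force between the fingers and knob above 1 N); the arm keeps its last pose, push and grip.
It fails at once if the switch is turned (beyond 0.3 rad) while the pack is not home on the rail (value of joint load_switch above 0.3 rad and (x of pack in the frame of shoe_home below -0.005 m or z of pack in the frame of shoe_home above 0.006 m or distance between pack and shoe_home above 0.01 m)).
It fails at once if the screw carton is pushed more than 20 mm from where it lay (distance of screw_box from where it was at the start of the episode above 0.02 m).
It fails at once if the sanding block is pushed more than 20 mm from where it lay (distance of sanding_block from where it was at the start of the episode above 0.02 m).
It fails at once if the pliers is pushed more than 20 mm from where it lay (distance of pliers from where it was at the start of the episode above 0.02 m).
It also fails if it takes over 59 s, if anything falls off the work surface, if the arm or the gripper's body presses on something with over 40 N, if the wrist force passes 120 N, or if a joint passes its speed limit or range.

ROBOT

A 7-joint arm with a two-finger parallel gripper is mounted at the origin on a cart in front of the work surface, level with it; the furniture and walls round the work are solid. World frame = base frame: x ahead of the robot, y to its left, z up, the work surface at z = 0. Lengths are in m, angles in rad, forces in N, time in s.
With the tool pointing down it reaches from about 0.425 to 0.95 m from the base axis. Payload 16.7 kg.
Tool frame: the origin (TCP) lies midway between the tips of the shut fingers; the grasp point (between the pads) lies 19 mm behind it; z points along the fingers, y is the line along which they close (so a half turn about z gives the same grasp; the last joint's range is limited). The gripper opens to 94 mm and grips with 3 to 60 N. Pads are 16 mm wide; open, the fingers measure 119 mm over their backs; the gripper's body (75 mm by 177 mm) begins 78 mm behind the grasp point.
Start: joints at [1.113, 0.426, 0.074, 1.606, -0.034, 1.111, -0.067], TCP at [0.204, -0.643, 0.205] pointing down, gripper open.
Joint ranges: [-2.85, 2.85], [-0.5, 2.14], [-1.23, 1.37], [0.21, 2.46], [-1.02, 4.16], [0.16, 2.05], [-2.73, 2.73]. Speed limits (rad/s): [1.89, 1.89, 2.39, 2.39, 3.01, 3.01, 3.01].

INTERFACE

Orientations are given as a unit quaternion [w, x, y, z].
In Python, from rig import * gives the robot as it stands. Calls block until the motion is done:
- movep(position, orientation): joint-space move of the TCP to a pose.
- move_straight(position, vel=0.15, frame=None, threshold=None): straight line of the TCP; frame=None keeps the orientation; vel is the mean speed in m/s. With threshold (N) it stops when the force on the tool has changed by that much, and returns True; else False.
- move_joints(angles): joint-space move.
- move_gripper(opening, effort=None): opening from 0.0 (shut) to 1.0 (fully open); effort is the grip in N (None keeps the last); returns when the fingers have stopped.
- hold(seconds).
- ik(position, orientation): joint angles nearest the present ones, or None.
- camera(name): name is "scene" or "side" or "wrist"; returns a dict with "color" (400x640x3 uint8, red, green, blue), "mtx" (3x3 intrinsics, pixels), "view" (4x4, takes a point from world to camera coordinates); the wrist camera has in their place "hand_eye" (4x4, takes a point from camera to tool coordinates, whose origin is the TCP and whose axes are the flange's). Camera axes: x right, y down, z forward; pixel columns grow to the right and rows downward; lengths in m; the calibration is good to about 2 mm. A picture is of the moment at which its call begins: read the wrist's pose just before it. There is no depth.
A pose or a line that the arm cannot do raises MotionError and nothing moves.
- job_done(): hands the job in; it is judged then, once.
Trained networks look in the newest picture that a camera, given by its name, has taken for a name from the list of things; names that differ only in an ending like _2 or _b are one class to them, and where a whole thing is asked for, a point or a joint stands for the part that bears it (a point fixed in the world has none). Each returns a list of dicts, best first, with "conf" (0 to 1); they miss things now and then, are a little off and sometimes report something else, mostly with a low value. They report only what shows in the picture. A call takes as long as a camera call.
- boxes_of(camera, target): "bbox" ([left, top, right, bottom] in pixels, round what is visible of it).
Readings, each from a call of its own:
- current_clock(): time.
- current_joints(): joint angles.
- current_joint_vel(): joint speeds.
- current_effort(): joint torques, N m.
- current_position(): TCP position.
- current_ee_rot(): TCP orientation.
- current_contact_force(): force on the tool from outside, world axes, zero at the start.
- current_moment(): the same for the moment, N m.
- current_gripper_width(): opening from 0.0 (shut) to 1.0 (fully open).
- current_grip_force(): force on a finger pad.
Only numpy, scipy, OpenCV 4.12 (cv2) and the standard library are available. Lean on these libraries where they do the work, as an engineer would, in place of code of your own. Each camera call takes 0.05 s, during which the arm holds its last target. There are 200 camera calls.

## Working session

There is one attempt and no reset: what is moved stays moved. The work goes in short steps, each a Python script; the robot and the scene stay as the last script left them, time stands still between calls to the robot, and variables do not carry over. Pictures are saved under pics/ and viewed, at most 10 in all, crops included, and the job is handed in when it is done.

```bash
mkdir -p pics; ls; python3 - <<'E'
from rig import *
import cv2
for n in ["scene","side"]:
    c=camera(n); cv2.imwrite(f"pics/{n}0.png",c["color"][:,:,::-1])
    print(n,c["mtx"].round(1).tolist(),c["view"].round(3).tolist())
    for t in ["tester","pack","knob","screw_box","sanding_block","pliers"]:
        print(t,[(([round(v) for v in b["bbox"]]),round(b["conf"],2)) for b in boxes_of(n,t)[:2]])
c=camera("wrist"); print(c["hand_eye"].round(3).tolist()); print(current_ee_rot(),current_clock())
E
```

```text
pics
scene [[475.8, 0.0, 317.2], [0.0, 475.8, 196.4], [0.0, 0.0, 1.0]] [[0.736, -0.677, -0.012, -0.4], [-0.282, -0.29, -0.914, 0.237], [0.616, 0.676, -0.405, 1.19], [0.0, 0.0, 0.0, 1.0]]
tester [([280, 193, 372, 252], 0.79)]
pack [([364, 254, 391, 289], 0.61)]
knob [([322, 209, 339, 226], 0.55)]
screw_box [([221, 185, 252, 206], 0.76)]
sanding_block [([266, 176, 302, 191], 0.8)]
pliers [([405, 238, 420, 256], 0.53)]
side [[418.9, 0.0, 322.4], [0.0, 418.9, 198.2], [0.0, 0.0, 1.0]] [[0.936, -0.351, -0.009, -0.535], [-0.174, -0.439, -0.882, 0.171], [0.306, 0.827, -0.472, 1.178], [0.0, 0.0, 0.0, 1.0]]
tester [([281, 195, 354, 255], 0.98)]
pack [([309, 277, 350, 311], 0.82)]
knob [([300, 214, 317, 233], 0.72)]
screw_box [([256, 169, 271, 189], 0.6)]
sanding_block [([297, 169, 331, 185], 0.81)]
pliers [([362, 248, 415, 277], 0.89)]
[[0.0, -0.967, -0.253, 0.073], [1.0, 0.0, 0.0, -0.0], [-0.0, -0.253, 0.967, -0.179], [0.0, 0.0, 0.0, 1.0]]
[-2.69043474e-05  9.88184313e-01  1.53270227e-01  3.34274581e-05] 0.75
```

```bash
python3 - <<'E'
import cv2,numpy as np
a=cv2.imread("pics/scene0.png")[160:310,200:440];b=cv2.imread("pics/side0.png")[150:320,240:440]
a=cv2.resize(a,(800,500),interpolation=2)
cv2.imwrite("pics/a.png",a);cv2.imwrite("pics/b.png",cv2.resize(b,None,fx=3.5,fy=3.5,interpolation=2)[:600])
E
```

```text
(no output)
```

View pics/a.png

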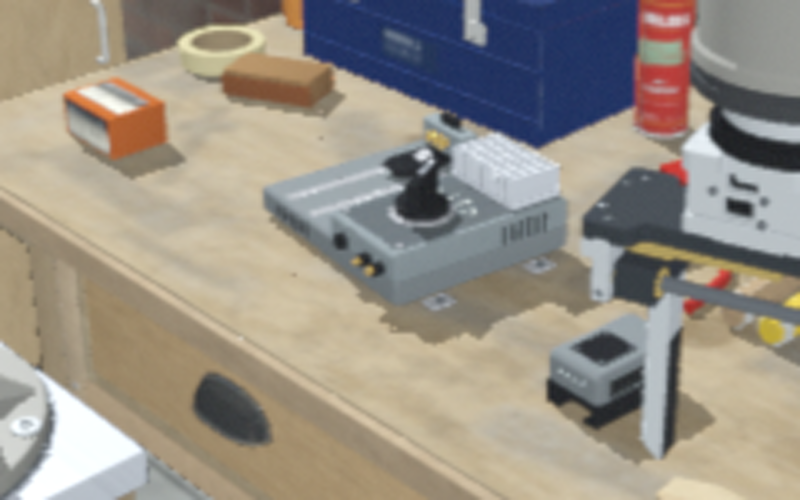

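View pics/b.png

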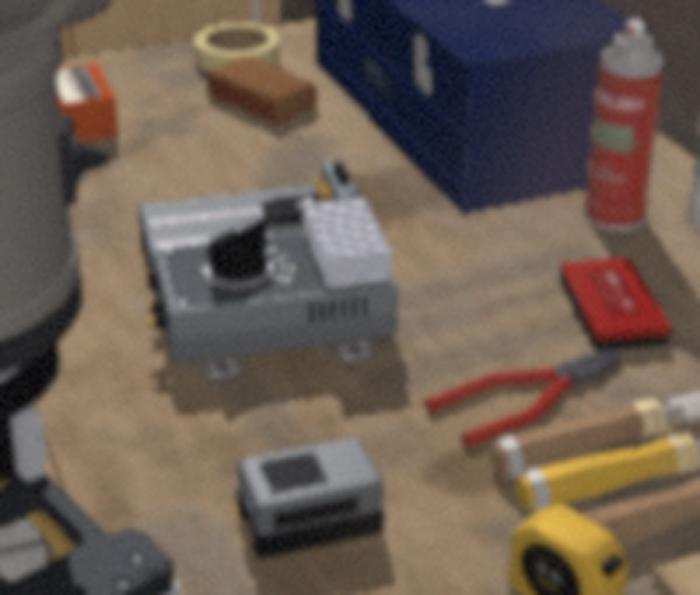

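The pack (a: 600,365; b: 312,492) lies right of the tester, lens end toward the robot. The knob (a: 425,200; b: 238,255) is in the clear. I'll triangulate these and look from above.

```bash
cat > h.py <<'E'
from rig import *
import numpy as np, cv2
from scipy.spatial.transform import Rotation as R
def down(yaw):  # tool z down, tool x at world angle yaw
    q=(R.from_euler('z',yaw)*R.from_euler('x',np.pi)).as_quat(); return [q[3],q[0],q[1],q[2]]
def rot(q): return R.from_quat([q[1],q[2],q[3],q[0]]).as_matrix()
def wrist(name):
    T=np.eye(4);T[:3,:3]=rot(current_ee_rot());T[:3,3]=current_position()
    c=camera("wrist"); V=np.linalg.inv(T@c["hand_eye"])
    cv2.imwrite(f"pics/{name}.png",c["color"][:,:,::-1]); np.savez(f"{name}.npz",K=c["mtx"],V=V)
    return c["mtx"],V
def onplane(K,V,uv,z):
    M=np.linalg.inv(V); d=M[:3,:3]@np.linalg.inv(K)@[uv[0],uv[1],1]; o=M[:3,3]
    return o+d*(z-o[2])/d[2]
def proj(K,V,P):
    p=(V[:3,:3]@np.asarray(P).T).T+V[:3,3]; p=p@np.asarray(K).T; return p[:,:2]/p[:,2:]
E
python3 - <<'E'
from h import *
S=camera("scene");D=camera("side")
def tri(a,b):
    P=[c["mtx"]@c["view"][:3] for c in(S,D)]
    X=cv2.triangulatePoints(P[0],P[1],np.array(a,float).reshape(2,1),np.array(b,float).reshape(2,1));return (X[:3]/X[3]).ravel().round(3)
print("knob",tri((327,220),(308,223)),tri((330.5,217.5),(308.5,223.5)))
print("pack top side",onplane(D["mtx"],D["view"],(329.5,285),.045), "scene",onplane(S["mtx"],S["view"],(380,265),.045))
print("tester centre",onplane(D["mtx"],D["view"],(317,225),.04))
# corners from side view crop (b/3.5+offset)
f=lambda u,v,z:onplane(D["mtx"],D["view"],(240+u/3.5,150+v/3.5),z).round(3)
print("console front-right top",f(168,330,.055),"rear-right top",f(395,295,.055), "rear",f(143,208,.03))
print("pack top corners",f(240,463,.045),f(365,440,.045),f(382,487,.04),f(252,515,.04))
E
```

```text
knob [ 0.489 -0.103  0.066] [ 0.483 -0.125  0.082]
pack top side [ 0.45637176 -0.35518653  0.045     ] scene [ 0.43881842 -0.34956726  0.045     ]
tester centre [ 0.52388551 -0.08089978  0.04      ]
console front-right top [ 0.409 -0.168  0.055] rear-right top [ 0.593 -0.187  0.055] rear [0.453 0.067 0.03 ]
pack top corners [ 0.413 -0.328  0.045] [ 0.503 -0.336  0.045] [ 0.497 -0.381  0.04 ] [ 0.405 -0.375  0.04 ]
```

```bash
python3 - <<'E'
from h import *
movep([0.50,-0.10,0.25],down(-0.1)); 
K,V=wrist("w1"); print(K.round(1).tolist())
for t in ["tester","knob","pack"]: print(t,[(b["bbox"],round(b["conf"],2)) for b in boxes_of("wrist",t)[:2]])
movep([0.46,-0.352,0.22],down(-0.08))
wrist("w2")
for t in ["pack"]: print(t,[(b["bbox"],round(b["conf"],2)) for b in boxes_of("wrist",t)[:2]])
print(current_clock())
E
```

```text
[[290.4, 0.0, 322.2], [0.0, 290.4, 198.6], [0.0, 0.0, 1.0]]
tester [([192.5, 84.3, 376.2, 238.9], 0.59)]
knob [([307.8, 172.6, 343.9, 218.3], 0.74)]
pack [([468.3, 156.2, 530.9, 224.9], 0.95)]
pack [([300.5, 149.4, 345.7, 222.2], 0.67)]
4.375
```

View pics/w1.png

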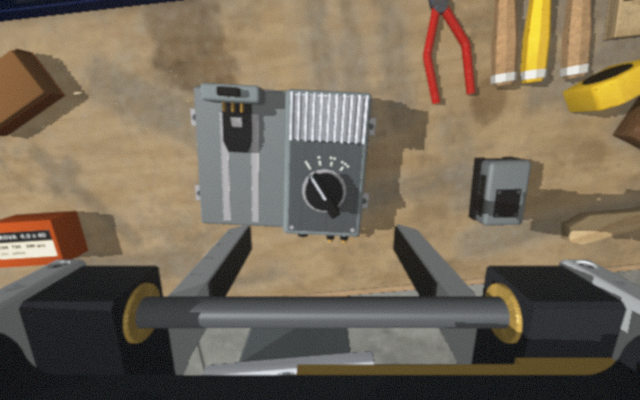

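View pics/w2.png

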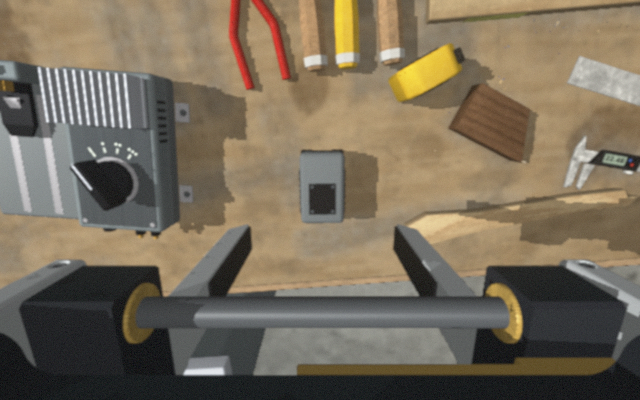

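w1: tester at (195–370, 85–238), knob at (324,190), bay and rail on the left. w2: pack at (302–344, 150–221), trailing end toward the robot. I'll zoom in to pick corners.

```bash
python3 - <<'E'
import cv2,numpy as np
a=cv2.imread("pics/w1.png")[75:245,185:385]
b=cv2.imread("pics/w2.png")[140:230,290:355]
a=cv2.resize(a,None,fx=3,fy=3,interpolation=2);b=cv2.resize(b,None,fx=3,fy=3,interpolation=2)
o=np.zeros((510,800,3),np.uint8);o[:a.shape[0],:600]=a;o[:b.shape[0],600:795]=b;cv2.imwrite("pics/z.png",o)
E
```

```text
(no output)
```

View pics/z.png

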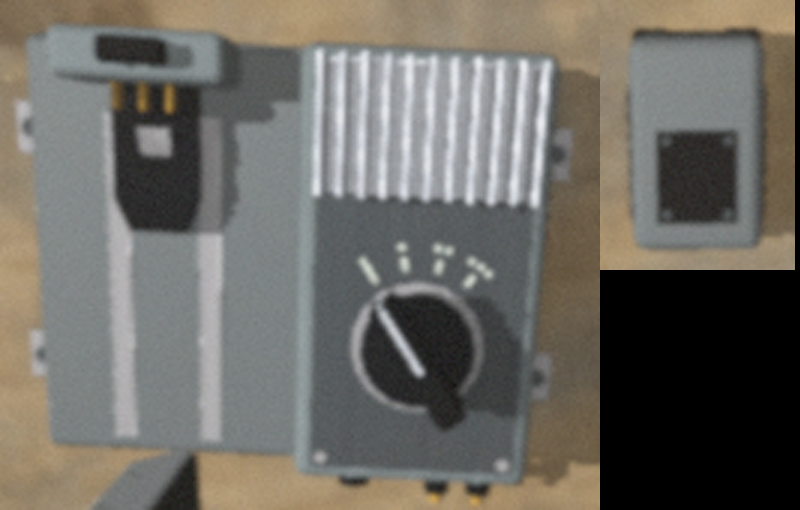

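```bash
python3 - <<'E'
from h import *
from scipy.optimize import least_squares
d=np.load("w1.npz");K,V=d["K"],d["V"]
P=np.array([[-95,115,30],[95,115,30],[-95,-115,55],[-95,-8,55],[-30,-62,67],[13,55,33],[89,-112,85]])/1e3
z=np.array([[55,441],[30,38],[523,482],[297,470],[417,346],[165,231],[555,55]])/3+[185,75]
def W(p):
    c,s=np.cos(p[2]),np.sin(p[2]);return np.c_[p[0]+c*P[:,0]-s*P[:,1],p[1]+s*P[:,0]+c*P[:,1],P[:,2]]
r=least_squares(lambda p:(proj(K,V,W(p))-z).ravel(),[.515,-.063,-.1],loss="soft_l1")
print(r.x.round(4),(proj(K,V,W(r.x))-z).round(1).tolist())
d=np.load("w2.npz");K,V=d["K"],d["V"]
c=[onplane(K,V,(290+u/3,140+v/3),.047) for u,v in [(33,38),(156,36),(161,243),(38,245)]]
c=np.array(c);print(c.round(4).tolist(),c.mean(0).round(4)); e=(c[0]+c[1]-c[2]-c[3])/2; print(np.linalg.norm(e),np.arctan2(e[1],e[0]),np.linalg.norm(c[0]-c[1]))
E
```

```text
[ 0.5258 -0.0453 -0.1328] [[-1.9, 2.8], [-4.3, -1.8], [2.1, 0.4], [-0.2, 2.1], [0.7, 0.6], [-0.8, -0.4], [3.2, -0.9]]
[[0.5007, -0.3279, 0.047], [0.4976, -0.3772, 0.047], [0.4099, -0.374, 0.047], [0.4131, -0.3216, 0.047]] [ 0.4553 -0.3502  0.047 ]
0.08774134955505229 -0.054620036300500725 0.04940132397640758
```

Pack measurements agree across cameras, and the tester fit matches the first knob triangulation. Next I grasp the pack, carry it over the bay and look.

```bash
python3 - <<'E'
from h import *
move_gripper(0.85,30)
q=down(-0.055)
movep([.4553,-.3502,.10],q)
print(move_straight([.4553,-.3502,.012],.1,threshold=8), current_position().round(4))
move_gripper(0.0,30); print(current_gripper_width(),current_grip_force())
move_straight([.4553,-.3502,.16],.15); print(current_gripper_width(),current_contact_force())
t=np.array([.5258,-.0453]);a=-.1328;M=np.array([[np.cos(a),-np.sin(a)],[np.sin(a),np.cos(a)]])
p=t+M@[-.046,.055]; print(p)
movep([*p,.16],down(a)); move_straight([*p,.085],.15)
K,V=wrist("w3"); print(current_clock(),current_position())
E
```

```text
False [ 0.4556 -0.3504  0.0126]
0.597663178741825 29.950378239154816
0.5924783696818668 [-0.57646701  0.64342455 -5.157392  ]
[0.48748758 0.01530659]
10.1167 [0.48821313 0.01516302 0.08587199]
```

View pics/w3.png

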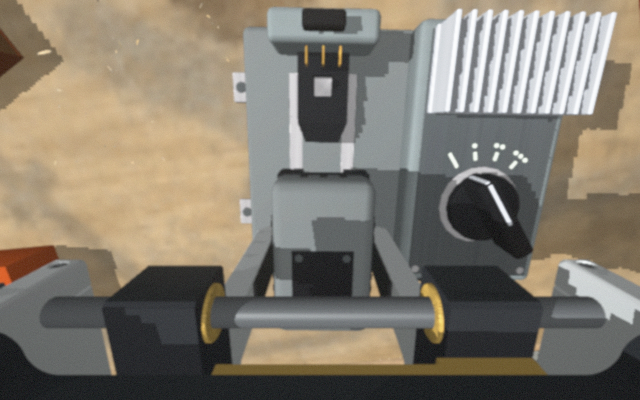

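w3: pack held squarely (274–372, 175). Rail nose centre is at about (324,139), block top at (324,44), knob skirt at about (483,203). I'll refit the tester pose from this.

```bash
python3 - <<'E'
from h import *
from scipy.optimize import least_squares
d=np.load("w3.npz");K,V=d["K"],d["V"]
P=np.array([[13,55,33],[-30,-62,67],[75,55,68],[95,115,30],[35,-8,85]])/1e3
z=np.array([[324,139],[483,203],[324,45],[246,30],[428,110]],float)
def W(p):
    c,s=np.cos(p[2]),np.sin(p[2]);return np.c_[p[0]+c*P[:,0]-s*P[:,1],p[1]+s*P[:,0]+c*P[:,1],P[:,2]]
r=least_squares(lambda p:(proj(K,V,W(p))-z).ravel(),[.52,-.05,-.13],loss="soft_l1")
print(r.x.round(4),(proj(K,V,W(r.x))-z).round(1).tolist())
for zz in(.04,.047): 
  o=current_position()[2]-.012
  c=onplane(K,V,(276,183),zz+o),onplane(K,V,(370,183),zz+o);m=(c[0]+c[1])/2;print(m, np.linalg.norm(c[0]-c[1]))
a=r.x[2];u=np.array([-np.sin(a),np.cos(a)]);print("pack lateral off", (m[:2]-r.x[:2])@u-.055, "tcp lateral",(current_position()[:2]-r.x[:2])@u-.055)
q=current_ee_rot();print(2*np.arctan2(q[2],q[1]))
E
```

```text
[ 0.5251 -0.0466 -0.1227] [[-0.3, 3.9], [6.5, 3.1], [-1.0, -0.6], [-6.2, -1.4], [2.0, 0.0]]
[0.529441   0.00913472 0.11387199] 0.04981194225809252
[0.53086588 0.00896292 0.12087199] 0.04750207603894206
pack lateral off 0.0008847483842839704 tcp lateral 0.0018163273497666874
-0.1332354432055287
```

```bash
python3 - <<'E'
from h import *
from scipy.optimize import least_squares
A=[("w1",np.array([[-95,115,30],[95,115,30],[-95,-115,55],[-95,-8,55],[-30,-62,67],[13,55,33],[89,-112,85]])/1e3,np.array([[55,441],[30,38],[523,482],[297,470],[417,346],[165,231],[555,55]])/3+[185,75]),
("w3",np.array([[13,55,33],[-30,-62,67],[75,55,68],[95,115,30],[35,-8,85]])/1e3,np.array([[324,139],[483,203],[324,45],[246,30],[428,110]],float))]
def res(p,A):
    c,s=np.cos(p[2]),np.sin(p[2]);o=[]
    for n,P,z in A:
        d=np.load(n+".npz");V=d["V"].copy();V[2,3]+=p[3];V[1,3]+=p[4]
        w=np.c_[p[0]+c*P[:,0]-s*P[:,1],p[1]+s*P[:,0]+c*P[:,1],P[:,2]]
        o.append((proj(d["K"],V,w)-z).ravel())
    o=np.concatenate(o)
    return np.r_[o,p[3]/.004,p[4]/.002]
for S in (A,A[:1],A[1:]):
    r=least_squares(res,[.52,-.05,-.13,0,0],args=(S,),loss="soft_l1");print(r.x.round(4),r.fun.round(1).tolist())
E
```

```text
[ 0.5268 -0.0465 -0.1397  0.0075 -0.0007] [0.4, 0.7, -0.5, -1.7, 1.7, -1.0, 0.8, 0.2, 1.4, -0.2, 1.6, -1.1, 3.6, 0.6, -0.5, 1.6, -0.4, 1.1, 0.4, 0.0, -2.0, -1.9, -1.8, 0.0, 1.9, -0.3]
[ 5.272e-01 -4.430e-02 -1.352e-01  1.010e-02 -2.000e-04] [-0.0, 1.1, -1.7, -0.3, 0.2, -1.4, -0.2, 0.2, -0.2, -0.2, 0.4, -0.4, 0.9, 1.2, 2.5, -0.1]
[ 5.277e-01 -4.750e-02 -1.359e-01  8.700e-03 -2.000e-04] [0.5, 1.5, 0.2, 0.0, 1.4, 0.4, -0.9, -1.1, -1.2, -0.4, 2.2, -0.1]
```

```bash
cat >> h.py <<'E'
T0=np.array([.5272,-.0465]);A0=-.136
MT=np.array([[np.cos(A0),-np.sin(A0)],[np.sin(A0),np.cos(A0)]])
def w(x,y,z): return [*(T0+MT@[x,y]),z]
def t(): p=current_position(); return [*(MT.T@(p[:2]-T0)).round(4),round(p[2],4)]
E
python3 - <<'E'
from h import *
print(t())
movep(w(-.046,.055,.07),down(A0))
f0=current_contact_force()
print("touch",move_straight(w(-.046,.055,.0405),.06,threshold=5),t(),current_contact_force()-f0)
z=current_position()[2]
print("in",move_straight(w(0.0,.055,z),.08,threshold=20),t(),MT.T@(current_contact_force()-f0)[:2])
print("home",move_straight(w(.034,.055,z),.04,threshold=28),t(),MT.T@(current_contact_force()-f0)[:2],current_gripper_width(),current_clock())
wrist("w4")
E
```

```text
[np.float64(-0.047), np.float64(0.0558), np.float64(0.0859)]
touch True [np.float64(-0.0465), np.float64(0.0548), np.float64(0.0414)] [-0.0017302   1.48028966  0.79088572]
in True [np.float64(-0.0015), np.float64(0.0551), np.float64(0.0414)] [3.41808789 0.6558224 ]
home True [np.float64(0.0091), np.float64(0.0549), np.float64(0.0412)] [2.08913825 1.31364986] 0.5968853248032739 11.9083
```

View pics/w4.png

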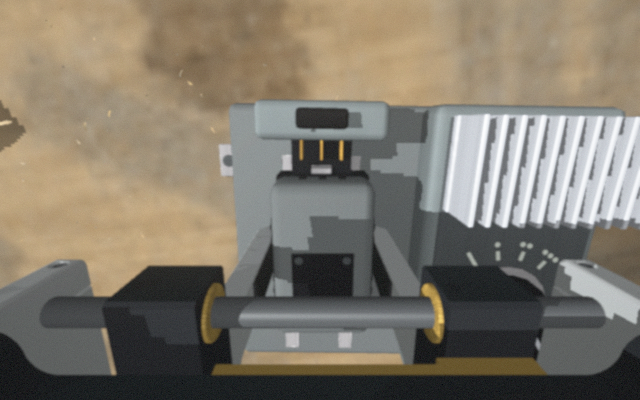

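w4: the pack is straight on the rail (centre col 322, same as the contacts), about 20 mm short, where the latch starts to resist. I'll push on with a firmer grip.

```bash
python3 - <<'E'
from h import *
move_gripper(0.0,55)
z=current_position()[2]
for x in (.016,.022,.026,.029,.032,.035,.038):
    r=move_straight(w(x,.055,z),.03,threshold=45); hold(.15); f=MT.T@current_contact_force()[:2]
    print(x,r,t(),f.round(1))
    if f[0]<-25: break
wrist("w5");print(current_clock())
E
```

```text
0.016 True [np.float64(0.0109), np.float64(0.0549), np.float64(0.0413)] [-0.7 -0.4]
0.022 False [np.float64(0.0206), np.float64(0.0549), np.float64(0.0412)] [-7.7 -1.1]
0.026 False [np.float64(0.0246), np.float64(0.055), np.float64(0.0412)] [-7.5 -0.7]
0.029 False [np.float64(0.0275), np.float64(0.055), np.float64(0.0412)] [-8.3 -0.9]
0.032 False [np.float64(0.0303), np.float64(0.055), np.float64(0.0412)] [-9.  -0.3]
0.035 False [np.float64(0.0312), np.float64(0.055), np.float64(0.0409)] [-21.9   0.1]
0.038 False [np.float64(0.0328), np.float64(0.055), np.float64(0.0406)] [-27.7  -0. ]
15.3417
```

View pics/w5.png

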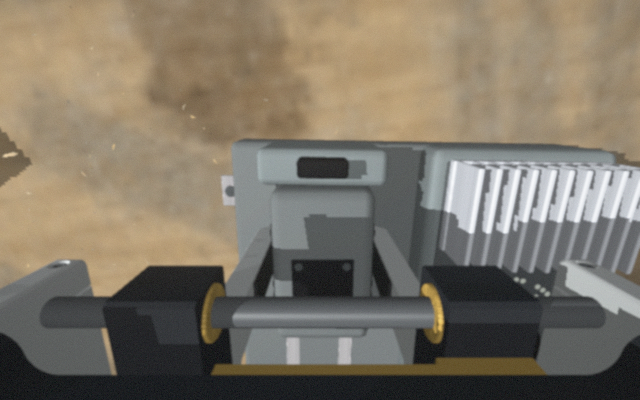

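```bash
python3 - <<'E'
from h import *
z=current_position()[2]
move_straight(w(.025,.055,z),.04); hold(.2); print("tug",t(),(MT.T@current_contact_force()[:2]).round(1))
move_straight(w(.034,.055,z),.04); hold(.2); print("push",t(),(MT.T@current_contact_force()[:2]).round(1))
move_straight(w(.0308,.055,z),.04); hold(.2); print("relax",t(),(MT.T@current_contact_force()[:2]).round(1))
move_gripper(0.72); hold(.3); print(t(),current_grip_force())
move_straight([*current_position()[:2],.19],.15)
movep(w(-.03,-.062,.19),down(A0+.6)); print(current_joints().round(2))
wrist("w6"); print(current_clock())
for k in (0,.6,1.28): print(ik(w(-.03,-.062,.07),down(A0+.6-k)))
E
```

```text
tug [np.float64(0.0305), np.float64(0.0553), np.float64(0.0418)] [29.3 -0.5]
push [np.float64(0.0329), np.float64(0.0549), np.float64(0.0404)] [-4.9 -0.6]
relax [np.float64(0.0314), np.float64(0.0549), np.float64(0.0405)] [ 7.8 -0.4]
[np.float64(0.0308), np.float64(0.055), np.float64(0.0406)] 0.0
[ 0.42  0.18 -0.38  1.99  0.08  0.99 -1.1 ]
19.8
[ 0.38226701  0.34149508 -0.35389793  2.09482637  0.17442572  0.73255684
 -1.18979581]
[ 0.3297871   0.33527323 -0.29212876  2.09788514  0.14309779  0.72675627
 -1.76097658]
[ 0.2459282   0.32770972 -0.19380069  2.10282226  0.09426072  0.71898105
 -2.39561211]
```

View pics/w6.png

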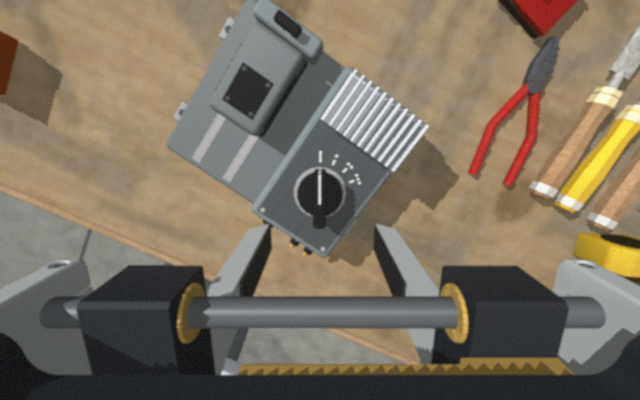

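w6: the pack sits home against the block (240,80), and the tug at 29 N held, so it's latched. The knob bar is upright at col 320 (centre ≈ (320,192)), aligned with the fingers. I'll check the offset, grip and turn.

```bash
python3 - <<'E'
from h import *
d=np.load("w6.npz");K,V=d["K"],d["V"].copy();V[2,3]+=.009
print(proj(K,V,[w(-.03,-.062,.067)]).round(1), onplane(K,V,(320,192),.067), w(-.03,-.062,.067))
c=np.array(onplane(K,V,(320,192),.067))[:2]; n=np.array(w(-.03,-.062,0))[:2]
k=n if np.linalg.norm(c-n)>.008 else (c+n)/2
move_gripper(.6)
f0=current_contact_force()
print(move_straight([*k,.071],.12,threshold=15),current_position(),(current_contact_force()-f0).round(1))
move_gripper(0,10); hold(.1); print(current_gripper_width(),(current_contact_force()-f0).round(1),current_moment().round(2),current_clock())
np.save("k.npy",k)
E
```

```text
[[322.8 193.7]] [ 0.48936246 -0.10024747  0.067     ] [np.float64(0.48907098165358787), np.float64(-0.10386007287250398), 0.067]
False [ 0.48965746 -0.10208314  0.07157697] [ 0.4  1.1 -0.1]
0.13992873388541696 [-5.   8.2  6.5] [ 2.01  1.27 -0.19] 22.2083
```

```bash
python3 - <<'E'
from h import *
k=np.load("k.npy")+[-.0009,.0016]
move_gripper(0,60)
for a in list(np.arange(.15,1.21,.15))+[1.25]:
    movep([*k,.071],down(A0+.6-a)); 
    if a in(.6,) or a>1: hold(.1);q=current_ee_rot();print(round(a,2),A0+.6-2*np.arctan2(q[2],q[1]),current_contact_force().round(1),current_moment().round(2),current_gripper_width())
hold(.5);print(current_position(),current_joints().round(2),current_clock(),current_grip_force())
camera("scene");S=camera("scene");D=camera("side")
a=cv2.resize(S["color"][180:260,270:390],None,fx=3.3,fy=3.3,interpolation=2);b=cv2.resize(D["color"][180:260,270:390],None,fx=3.3,fy=3.3,interpolation=2)
W=wrist("w7");cv2.imwrite("pics/f.png",np.vstack([np.hstack([a,b])[:,:,::-1][:, :640] if 0 else cv2.resize(np.hstack([a,b])[:,:,::-1],(640,200)),cv2.imread("pics/w7.png")[:400]]))
E
```

```text
0.6 0.597870389622347 [ 2.2 -8.7 -2.3] [-2.08 -0.59  0.16] 0.13402278589552488
1.05 1.0483038378201002 [  0.9 -12.5  -1.5] [-3.03 -0.21  0.19] 0.1306315106788401
1.2 1.1985425328380641 [  0.  -13.4  -0.3] [-3.36  0.07  0.18] 0.13745910115134818
1.25 1.2485720587035587 [ -0.2 -14.    0.2] [-3.42  0.1   0.23] 0.13596423850835268
[ 0.48803073 -0.10256797  0.0710349 ] [ 0.15  0.32 -0.09  2.11  0.05  0.71 -2.32] 25.7083 60.04452288150787
```

View pics/f.png

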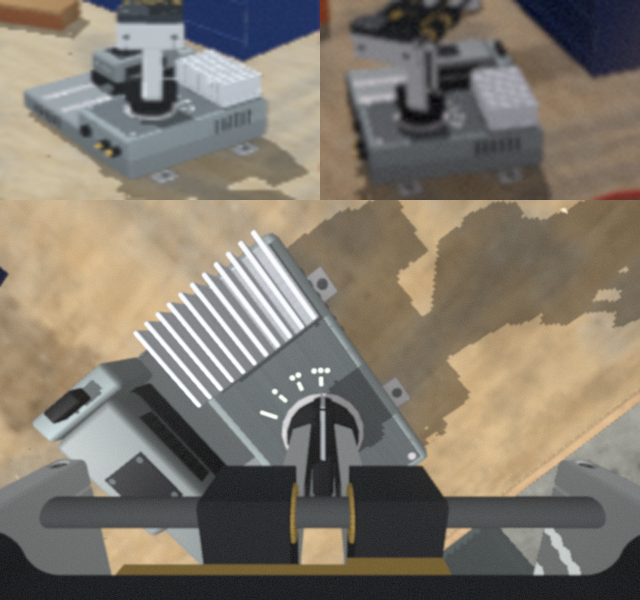

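The pointer line (322,395–460) is parallel to the tool and points at the three pips (321,380). The pack is still home, so I'm handing in.

```bash
python3 - <<'E'
from rig import *
print(job_done(),current_clock())
E
```

```text
the job is handed in; nothing more can be done
the job is handed in; nothing more can be done
```

The pack is home and latched (it held against a 29 N tug), the fingers have let go of it, and the job was handed in with the gripper holding the switch at the third step; the hand-in gave no verdict.

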